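Clear and reset a sprung ejector jig with a hand tamper

ROBOT

A 6-joint arm with a two-finger parallel gripper is mounted at the origin on a cart in front of the work surface, level with it; the furniture and walls round the work are solid. World frame = base frame: x ahead of the robot, y to its left, z up, the work surface at z = 0. Lengths are in mm, angles in rad, forces in N, time in s.
With the tool pointing down it reaches from about 300 to 775 mm from the base axis. Payload 14.6 kg.
Tool frame: the origin (TCP) lies on the centre line of the jaws, within the pads' length; the fingertips stand 8 mm ahead of it and the grasp point (between the pads) lies 11 mm behind it; z points along the fingers, y is the line along which they close (so a half turn about z gives the same grasp; the last joint's range is limited). The gripper opens to 85 mm and grips with 20 to 120 N. Pads are 22 mm wide; open, the fingers measure 114 mm over their backs; the gripper's body (76 mm by 85 mm) begins 54 mm behind the grasp point. The pads swing forward as they close: fully open they stand 13 mm farther back than shut.
Start: joints at [-1.407, 0.3, 1.521, -0, 1.321, -0.067], TCP at [125.81, -535.408, 207.081] pointing down, gripper open.
Joint ranges: [-3.03, 3.03], [-0.79, 2.21], [0.23, 2.52], [-1.04, 4.18], [0, 3.07], [-2.55, 2.55]. Speed limits (rad/s): [2.22, 2.22, 2.57, 3.14, 3.14, 3.14].

INTERFACE

Orientations are given as a rotation vector (axis times angle).
In Python, from plant import robot gives the robot as it stands.
- The arm moves only by the tool apply_moves, never from a script. Its argument "deltas" is a list of rows, each an object with "claw": the gripper's target within -1 to 1 (fully open at 1, half-way at 0, shut at -1); "dp": the shift along the tool's x, y, z each as a share of 40 cm, from -1 to 1, a list of three; "rotation": the turn, a rotation vector about the tool's x, y, z each as a share of 0.5 rad, from -1 to 1, a list of three. In form: [{"claw": claw, "dp": [tx, ty, tz], "rotation": [ax, ay, az]}, ...]. A call has 1 to 20 rows; each row is the pose to reach, as a shift and turn from the pose commanded when the call began, along the tool's axes at that moment; what a row does not reach only later rows make up. A row lasts 1/10 s, in which the tool goes at most 50 mm and 8.59 degrees, less where a joint would pass 70% of its speed; a pose out of reach is approached as far as the arm can. A call with a number of a shift or a turn outside -1 to 1 is refused whole. A call with a gripper value outside its range is refused whole. The fingers move at their own pace and stop on an object; "squeeze" is the grip in N (left out, the last holds). Time passes only in rows, so rows that repeat a pose let the fingers close. It gives the time, the measured TCP pose, the force, the opening and the grip force at its end, in the units of the state.
- robot.state(): the state, without advancing time (a new reading comes with each control period).
- robot.read_camera(name): name is "scene" or "top"; returns a dict with "color" (420x560x3 uint8, blue, green, red), "fx", "fy", "cx", "cy" (pixels), "R" (3x3) and "t" (3): a world point X has camera coordinates R X + t. Camera axes: x right, y down, z forward; pixel columns grow to the right and rows downward; lengths in mm; the calibration is good to about 2 mm. A picture is of the moment at which its call begins. There is no depth.
- robot.job_done(): hands the job in; it is judged then, once.
The state is a dict: "clock": time; "qpos": joint angles; "qd": joint speeds; "joint_torque": joint torques, N m; "tool_pos": TCP position; "orientation": TCP orientation; "ft_force": force on the tool from outside, world axes, zero at the start; "ft_torque": the same for the moment, N m; "opening": finger opening in mm; "finger_force": force on a finger pad.
Only numpy, scipy, OpenCV 4.12 (cv2) and the standard library are available. Lean on these libraries where they do the work, as an engineer would, in place of code of your own. Each camera call takes 0.05 s, during which the arm holds its last target. There are 200 camera calls.

TASK

The ejector jig has just popped up a finished walnut block. Slide the block, without lifting it, off the sprung plate onto the jig's ledge until it lies wholly on the ledge; then take the tamper and press the plate squarely down with its flat foot, not with the gripper, until it bottoms out level and both spring catches snap over its edges. Leave the plate latched and level, the block on the ledge and the tamper standing upright on the bench, and do not disturb the two spray cans or the spare wood block.

Things in the scene. Friction and masses are not known exactly. Their poses are not given: they have to be found in the camera images.
- jig: Ejector jig, fixed on the bench: grey base 220 x 180 x 10 mm (x -70 to +150, y -90 to +90 mm) carrying a square plate on springs, two spring catches and a plywood ledge beside the plate. Origin: on the bench, under the centre of the sprung plate; z up, x points from the plate towards the ledge, y to the left of that.
- press_plate: Sprung aluminium plate, 110 x 110 x 8 mm; origin: centre of its underside, axes as the jig's. Up, its top is 64 mm over the bench; it goes down 26 mm to a hard stop (top at 38 mm) and rocks up to 0.1 rad if pressed off-centre. The springs push with 4 N when up and 13 N at the bottom; the catches add up to 4 N on the way.
- plate_top (a point): Centre of the sprung plate's upper face.
- platen_lift (a joint): How far the sprung plate's centre has been pressed down, m: 0 up, 0.026 at the bottom stop. The catches snap over its top at 0.023 and then hold it at about that depth; not latched it springs back up.
- catch_left (a joint): Opening of the spring catch at the middle of the plate's +y side, rad: 0 closed, up to 0.25 while the plate's edge forces it outwards, near 0 again when it has snapped over the plate. Closed it spans jig x -20 to 20, y 50 to 68 mm, up to z 54 mm: wholly below the plate while that is up.
- catch_right (a joint): The same for the mirrored catch at the plate's -y side.
- ledge (a point): A good place for the walnut block's centre, on the ledge's top. The ledge is level, at jig x 60 to 150, y -75 to 75 mm, top 61.5 mm over the bench; a fence 8 mm thick and 12 mm high runs along its far edge (x 142 to 150). Here the block, lying along the fence, is wholly on the ledge.
- walnut_block: The finished workpiece, a dark walnut block 50 (x) x 100 (y) x 22 (z) mm, 0.07 kg, lying flat on the sprung plate at the start, turned up to 0.35 rad from the jig's axes. Origin: centre of its underside.
- tamper: Hand tamper, 0.32 kg, 88 mm tall, standing on the bench on its foot, between the two spray cans: a flat round steel foot of 60 mm diameter, its rim 12 mm thick and tapering to 16 mm, then a round wooden handle of 28 mm diameter from 16 to 70 mm height, swelling to 34 mm at the top. Origin: centre of the foot's underside, z up the handle.
- spray_can_wide: Spray can, 67 mm diameter, 225 mm tall, standing about 110 mm from the tamper's axis. Origin: centre of its underside. To be left alone.
- spray_can_slim: Slimmer spray can, 59 mm diameter, 225 mm tall, standing about 110 mm from the tamper's axis beyond it from the wide can. Origin: centre of its underside. To be left alone.
- stop_block: Spare light wood block, 50 x 70 x 50 mm (x, y, z), on the bench beside the jig, about 115 mm from the plate's centre on the side away from the ledge. Origin: centre of its underside. To be left alone.
There are look-alikes about, which are no part of the job. What is shaped like the tamper but turquoise is not meant.

How it is judged (in metres and radians):
On the way, in this order (a step that is already met when the one before it is completed fails the run):
1. the walnut block lies wholly on the ledge, flat and clear of the plate, while the plate is still up (x of walnut_block in the frame of jig between 0.07 and 0.135 m and y of walnut_block in the frame of jig between -0.05 and 0.05 m and z of walnut_block in the frame of jig between 0.055 and 0.068 m and angle between walnut_block's own z axis and vertical below 0.08 rad and contact force between walnut_block and press_plate below 0.05 N and value of joint platen_lift below 0.008 m), for 0.2 s.
2. the tamper presses the plate level down to its stop (past 23.5 of 26 mm, within 0.04 rad of level) (value of joint platen_lift above 0.0235 m and angle between press_plate's own z axis and vertical below 0.04 rad and contact force between tamper and press_plate above 2 N), for 0.1 s.
At the end, for the whole second after the job is handed in: Plate latched by both closed catches (over 20.5 of 26 mm down, within 0.04 rad of level); walnut block flat on the ledge, off the plate, its centre 70 to 135 mm from the plate's and within 50 mm of the ledge's middle line; tamper upright on its foot on the bench, at rest (value of joint platen_lift above 0.0205 m and angle between press_plate's own z axis and vertical below 0.04 rad and value of joint each of catch_left, catch_right below 0.08 rad and x of walnut_block in the frame of jig between 0.07 and 0.135 m and y of walnut_block in the frame of jig between -0.05 and 0.05 m and z of walnut_block in the frame of jig between 0.055 and 0.068 m and angle between walnut_block's own z axis and vertical below 0.08 rad and contact force between walnut_block and press_plate below 0.05 N and height (world z) of tamper below 0.005 m and angle between tamper's own z axis and vertical below 0.05 rad and linear speed of tamper below 0.02 m/s); the robot touches nothing.
It fails at once if the gripper itself pushes on the sprung plate (over 3 N) (contact force between any of the fingers, the arm and press_plate above 3 N).
It fails at once if the walnut block is lifted (over 20 mm above the plate) instead of slid (z of walnut_block in the frame of jig above 0.084 m).
It fails at once if the spray can wide is moved over 30 mm or tipped (distance of spray_can_wide from where it was at the start of the episode above 0.03 m or angle between spray_can_wide's own z axis and vertical above 0.2 rad).
It fails at once if the spray can slim is moved over 30 mm or tipped (distance of spray_can_slim from where it was at the start of the episode above 0.03 m or angle between spray_can_slim's own z axis and vertical above 0.2 rad).
It fails at once if the stop block is moved over 30 mm or tipped (distance of stop_block from where it was at the start of the episode above 0.03 m or angle between stop_block's own z axis and vertical above 0.2 rad).
It also fails if it takes over 72 s, if anything falls off the work surface, if the arm or the gripper's body presses on something with over 40 N, if the wrist force passes 120 N, or if a joint passes its speed limit or range.

## Working session

There is one attempt and no reset: what is moved stays moved. The work goes in short steps, Python scripts to look and compute and a tool call to move; the robot and the scene stay as the last step left them, time stands still between calls to the robot, and variables do not carry over. Pictures are saved under pics/ and viewed, at most 10 in all, crops included, and the job is handed in when it is done.

Besides the shell and the picture viewer there is one more tool, called after "Request:" by a JSON object that holds its "name" and its "arguments", one argument or row to a line. apply_moves: Moves the arm, as the interface text tells. Its arguments: {"type":"object","properties":{"deltas":{"type":"array","items":{"type":"object","properties":{"claw":{"type":"number"},"dp":{"type":"array","items":{"type":"number","minimum":-1,"maximum":1}},"rotation":{"type":"array","items":{"type":"number","minimum":-1,"maximum":1}}}}},"squeeze":{"type":"number"}},"required":["deltas"]}

```bash
mkdir -p pics; cat > h.py <<'E'
import sys; sys.path.insert(0,'.')
from plant import robot
import numpy as np, cv2
from scipy.spatial.transform import Rotation as Ro
def ray(c,uv,z):
    R=np.array(c['R']);t=np.array(c['t']);C=-R.T@t
    d=R.T@np.array([(uv[0]-c['cx'])/c['fx'],(uv[1]-c['cy'])/c['fy'],1.]);return C+d*(z-C[2])/d[2]
def proj(c,X):
    p=np.array(c['R'])@np.array(X,float)+np.array(c['t']);return np.array([c['fx']*p[0]/p[2]+c['cx'],c['fy']*p[1]/p[2]+c['cy']])
E
python3 - <<'E'
from h import *
for n in('top','scene'):
    c=robot.read_camera(n);cv2.imwrite(f'pics/{n}0.png',c['color']);R=np.array(c['R']);print(n,-R.T@np.array(c['t']),R[2],c['fx'])
s=robot.state();print(s['tool_pos'],s['orientation'],s['clock'],s['ft_force'],Ro.from_rotvec(s['orientation']).as_matrix().round(3))
E
```

```text
top [345.60133375  22.50014179 989.97588064] [ 0.18715725 -0.03145023 -0.98182638] 383.0239649479619
scene [-77.17913136 659.8640206  560.9613928 ] [ 0.590876   -0.64166614 -0.48900933] 480.9097122108908
[ 125.77139129 -535.17602193  206.53606869] [-3.11961153e+00 -3.61564542e-01  7.30422466e-05] 0.1 [-0.24203042 -0.31946475  0.48597231] [[ 0.973  0.229 -0.   ]
 [ 0.229 -0.973  0.001]
 [ 0.    -0.001 -1.   ]]
```

View pics/top0.png

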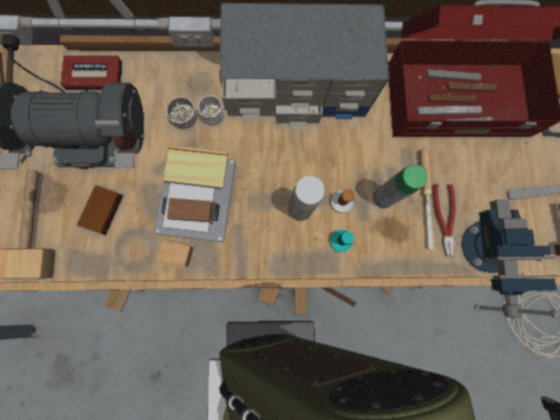

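View pics/scene0.png

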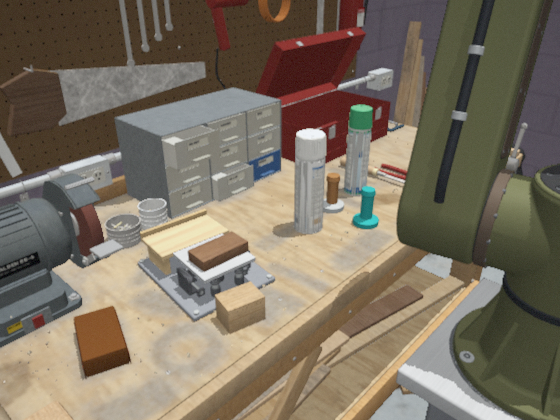

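The top view shows the jig at about (195,198), with its ledge at (196,167) and the walnut block at (191,210). The tamper is at (343,200) between the cans, and the turquoise look-alike is at (342,240). Next I'll measure colour-masked contours.

```bash
python3 - <<'E'
from h import *
c=robot.read_camera('top');im=c['color'];hsv=cv2.cvtColor(im,cv2.COLOR_BGR2HSV)
for n,p in dict(block=(190,212),plate=(190,192),ledge=(195,175),base=(229,200),stop=(172,252),bench=(260,220),tam=(348,195),foot=(336,205)).items(): print(n,hsv[p[1],p[0]],im[p[1],p[0]])
crop=cv2.resize(im[140:280,140:240],None,fx=4,fy=4,interpolation=cv2.INTER_CUBIC)
c2=cv2.resize(im[160:260,280:440],None,fx=2.4,fy=2.4,interpolation=cv2.INTER_CUBIC)
can=np.zeros((560,790,3),np.uint8);can[:,:400]=crop;can[:240,405:405+384]=c2;cv2.imwrite('pics/crop.png',can)
E
```

```text
block [ 13 118 121] [ 65  89 121]
plate [120   3 190] [190 188 188]
ledge [ 28  76 187] [131 183 187]
base [  6  12 107] [102 103 107]
stop [ 17 109 178] [102 145 178]
bench [ 17 100 165] [100 136 165]
tam [ 13 148 160] [ 67 108 160]
foot [ 30   1 182] [181 182 182]
```

View pics/crop.png

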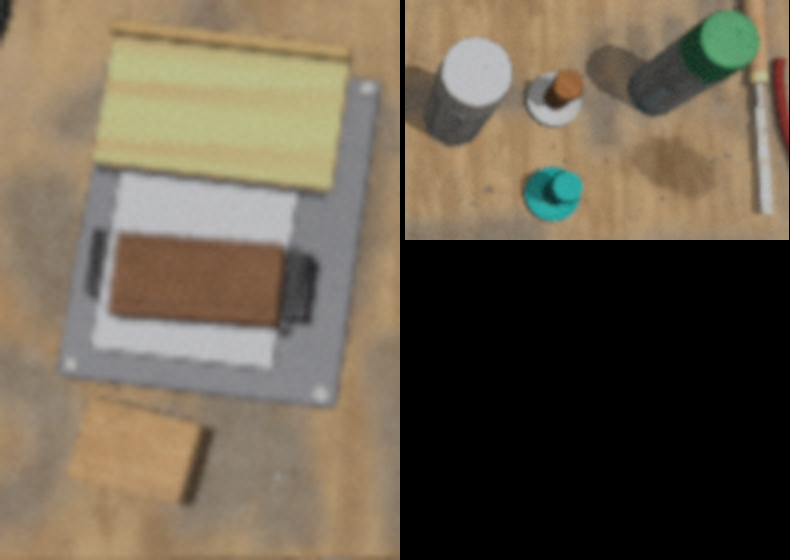

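The enlarged crop shows the plate at crop (190,270), the block tilted slightly on it, the stop block at (140,450), and the tamper foot clear of the cans. Now the numbers.

```bash
cat > m.py <<'E'
from h import *
def big(m,roi,k=3):
    x0,y0,x1,y1=roi;mm=np.zeros_like(m);mm[y0:y1,x0:x1]=m[y0:y1,x0:x1]
    mm=cv2.morphologyEx(mm,cv2.MORPH_OPEN,np.ones((k,k)))
    cs,_=cv2.findContours(mm,cv2.RETR_EXTERNAL,cv2.CHAIN_APPROX_NONE);return max(cs,key=cv2.contourArea)
def rect(c,cn,z):
    P=np.array([ray(c,p,z)[:2] for p in cn[:,0]],np.float32);return cv2.minAreaRect(P)
def walnut(c):
    h=cv2.cvtColor(c['color'],cv2.COLOR_BGR2HSV)
    return rect(c,big(cv2.inRange(h,(5,85,60),(18,200,140)),(155,145,235,243)),80)
E
python3 - <<'E'
from m import *
c=robot.read_camera('top');h=cv2.cvtColor(c['color'],cv2.COLOR_BGR2HSV)
def show(n,r): print(n,np.round(r[0],1),np.round(r[1],1),round(r[2],2), np.round(cv2.boxPoints(r)).tolist())
show('led',rect(c,big(cv2.inRange(h,(22,60,140),(40,120,255)),(150,140,240,200)),61.5))
show('blk',walnut(c))
pl=big(cv2.inRange(h,(0,0,165),(180,25,255))|cv2.inRange(h,(5,85,60),(18,200,140)),(160,180,222,233))
show('plate',rect(c,pl,64))
for u,v in((369,88),(70,363),(321,394)): print('screw',ray(c,(140+u/4-.375,140+v/4-.375),10).round(1))
for u,v in((95,399),(210,428),(186,504),(68,474)): print('stop',ray(c,(140+u/4,140+v/4),50).round(1))
f=big(cv2.inRange(h,(0,0,165),(180,25,255)),(325,185,362,220),1);(e,_)=cv2.minEnclosingCircle(f),0
print('foot',e, ray(c,e[0],12).round(1),ray(c,(e[0][0]+e[1],e[0][1]),12).round(1))
t=big(cv2.inRange(h,(5,110,60),(18,255,255)),(338,185,362,205),1);x=cv2.boundingRect(t);print(x,ray(c,(280+568/2.4-x[2]*0-.0-405/2.4,160+84/2.4),88).round(1))
for n,u,v,z in(('wide',477-405,73,225),('slim',729-405,41,225),('teal',567-405,190,88)): print(n,ray(c,(280+u/2.4,160+v/2.4),z).round(1))
s=robot.read_camera('scene')
hs=cv2.cvtColor(s['color'],cv2.COLOR_BGR2HSV);t=big(cv2.inRange(hs,(5,110,50),(18,255,255)),(322,170,346,206),1);print('scene handle',cv2.boundingRect(t))
E
```

```text
led [618.8 193.8] [149.1  83.4] 82.94 [[568.0, 125.0], [651.0, 115.0], [669.0, 263.0], [587.0, 273.0]]
blk [508.6 200.7] [99.9 46.7] 85.46 [[481.0, 153.0], [528.0, 149.0], [536.0, 249.0], [489.0, 252.0]]
plate [511.5 203.8] [101.6  47.5] 85.46 [[484.0, 155.0], [531.0, 151.0], [539.0, 253.0], [492.0, 256.0]]
screw [649.9 106.2  10. ]
screw [467.9 294.4  10. ]
screw [446.8 134.7  10. ]
stop [439.8 266.3  50. ]
stop [421.6 196.1  50. ]
stop [376.1 209.2  50. ]
stop [394.7 280.5  50. ]
foot ((342.5, 204.0), 9.552586555480957) [ 533.3 -183.5   12. ] [ 533.2 -208.7   12. ]
(341, 189, 13, 14) [ 540.9 -181.7   88. ]
wide [521.2 -72.8 225. ]
slim [ 548.7 -293.3  225. ]
teal [ 433.7 -175.7   88. ]
scene handle (327, 173, 13, 31)
```

```bash
cat >> h.py <<'E'
O=np.array([519.,206.3]);TH=-0.131
def J(x,y): c,s=np.cos(TH),np.sin(TH);return O+[c*x-s*y,s*x+c*y]
def jig(p): d=np.array(p[:2])-O;c,s=np.cos(TH),np.sin(TH);return np.array([c*d[0]+s*d[1],-s*d[0]+c*d[1]])
def plan(*tg):  # targets (x,y,z,[angle of tool y in world]); prints shares from current pose
    s=robot.state();R=Ro.from_rotvec(s['orientation']).as_matrix();p=np.array(s['tool_pos'])
    print('t',s['clock'],'p',p.round(1),'yang',np.arctan2(R[1,1],R[0,1]).round(3),'tilt',R[2,:2].round(4),'q6',round(s['qpos'][5],2),'open',round(s['opening'],1),'F',np.round(s['ft_force'],1))
    for x in tg:
        if len(x)>3 and x[3] is not None:
            a=x[3];y=np.array([np.cos(a),np.sin(a),0]);z=np.array([0,0,-1.]);T=np.c_[np.cross(y,z),y,z]
            r=Ro.from_matrix(R.T@T).as_rotvec()
        else: r=np.zeros(3)
        print(x,'dp',(R.T@(np.array(x[:3])-p)/400).round(4),'rot',(r/.5).round(3))
E
python3 - <<'E'
from h import *
plan((330,-200,290,-.08),(330,-200,290))
E
```

```text
t 0.25 p [ 125.8 -535.3  206.8] yang -1.34 tilt [ 0.     -0.0005] q6 -0.07 open 85.1 F [ 0.1  0.1 -0.4]
(330, -200, 290, -0.08) dp [ 0.6887 -0.6994 -0.2075] rot [-1.00e-03 -1.00e-03 -2.52e+00]
(330, -200, 290) dp [ 0.6887 -0.6994 -0.2075] rot [0. 0. 0.]
```

Request:
{"name": "apply_moves", "arguments": {
  "deltas": [
    {"claw":1,"dp":[0.1,-0.1,-0.2075],"rotation":[0,0,-0.2]},
    {"claw":1,"dp":[0.1,-0.1,-0.2075],"rotation":[0,0,-0.4]},
    {"claw":1,"dp":[0.689,-0.7,-0.2075],"rotation":[0,0,-1]},
    {"claw":1,"dp":[0.689,-0.7,-0.2075],"rotation":[0,0,-1]},
    {"claw":1,"dp":[0.689,-0.7,-0.2075],"rotation":[0,0,-1]},
    {"claw":1,"dp":[0.689,-0.7,-0.2075],"rotation":[0,0,-1]},
    {"claw":1,"dp":[0.689,-0.7,-0.2075],"rotation":[0,0,-1]},
    {"claw":1,"dp":[0.689,-0.7,-0.2075],"rotation":[0,0,-1]},
    {"claw":1,"dp":[0.689,-0.7,-0.2075],"rotation":[0,0,-1]},
    {"claw":1,"dp":[0.689,-0.7,-0.2075],"rotation":[0,0,-1]}
  ],
  "squeeze": 25
}}

```text
clock: 1.25
tool_pos: [331.5, -196.9, 290.3]
orientation: [2.931, 1.129, 0.001]
ft_force: [0.4, -0.4, 0.4]
opening: 85.3
finger_force: 0.0
```

```bash
python3 - <<'E'
from h import *
plan((500,140,220,-.08),(450,60,280,-.08))
E
```

```text
t 1.25 p [ 331.5 -196.9  290.3] yang -0.835 tilt [0.0007 0.0005] q6 0.2 open 85.3 F [ 0.4 -0.4  0.4]
(500, 140, 220, -0.08) dp [ 0.8774 -0.3419  0.1762] rot [ 1.000e-03 -1.000e-03 -1.511e+00]
(450, 60, 280, -0.08) dp [ 0.6506 -0.2774  0.0261] rot [ 1.000e-03 -1.000e-03 -1.511e+00]
```

Request:
{"name": "apply_moves", "arguments": {
  "deltas": [
    {"claw":1,"dp":[0.65,-0.277,0.026],"rotation":[0,0,-1]},
    {"claw":1,"dp":[0.65,-0.277,0.026],"rotation":[0,0,-1]},
    {"claw":1,"dp":[0.65,-0.277,0.026],"rotation":[0,0,-1]},
    {"claw":1,"dp":[0.65,-0.277,0.026],"rotation":[0,0,-1]},
    {"claw":1,"dp":[0.65,-0.277,0.026],"rotation":[0,0,-1]},
    {"claw":1,"dp":[0.65,-0.277,0.026],"rotation":[0,0,-1]},
    {"claw":1,"dp":[0.65,-0.277,0.026],"rotation":[0,0,-1]}
  ]
}}

```text
clock: 1.95
tool_pos: [450.5, 58.5, 279.0]
orientation: [-2.562, -1.817, 0.001]
ft_force: [-0.2, 0.2, 1.1]
opening: 85.6
finger_force: 0.0
```

```bash
python3 - <<'E'
from h import *
plan((508.6,200.7,150,-.08),(508.6,200.7,83,-.08))
E
```

```text
t 1.95 p [450.5  58.5 279. ] yang -0.337 tilt [-0.0001 -0.0012] q6 0.39 open 85.6 F [-0.2  0.2  1.1]
(508.6, 200.7, 150, -0.08) dp [0.3836 0.02   0.3223] rot [-0.002 -0.    -0.514]
(508.6, 200.7, 83, -0.08) dp [0.3836 0.0202 0.4898] rot [-0.002 -0.    -0.514]
```

Request:
{"name": "apply_moves", "arguments": {
  "deltas": [
    {"claw":1,"dp":[0.384,0.02,0.322],"rotation":[0,0,-0.514]},
    {"claw":1,"dp":[0.384,0.02,0.322],"rotation":[0,0,-0.514]},
    {"claw":1,"dp":[0.384,0.02,0.322],"rotation":[0,0,-0.514]},
    {"claw":1,"dp":[0.384,0.02,0.322],"rotation":[0,0,-0.514]},
    {"claw":1,"dp":[0.384,0.02,0.322],"rotation":[0,0,-0.514]},
    {"claw":1,"dp":[0.384,0.02,0.322],"rotation":[0,0,-0.514]},
    {"claw":1,"dp":[0.384,0.02,0.322],"rotation":[0,0,-0.514]}
  ]
}}

```text
clock: 2.65
tool_pos: [509.0, 197.2, 152.1]
orientation: [2.312, 2.126, 0.002]
ft_force: [0.9, -0.4, 0.5]
opening: 85.4
finger_force: 0.0
```

```bash
python3 - <<'E'
from h import *
plan((508.6,200.7,82,-.08))
c=robot.read_camera('scene');cv2.imwrite('pics/s1.png',cv2.resize(c['color'][180:340,120:320],None,fx=3,fy=3))
E
```

```text
t 2.65 p [509.  197.2 152.1] yang -0.084 tilt [0.0005 0.0016] q6 0.39 open 85.4 F [ 0.9 -0.4  0.5]
(508.6, 200.7, 82, -0.08) dp [ 0.0086 -0.0019  0.1753] rot [ 0.003 -0.001 -0.008]
```

View pics/s1.png

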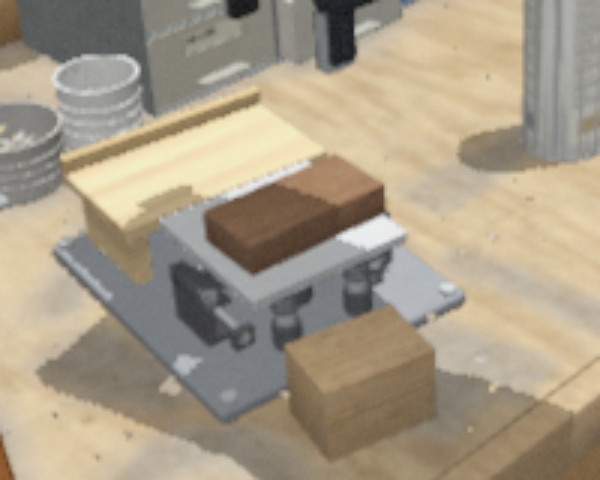

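The view shows the block square on the plate, with the fingers above it straddling it.

Request:
{"name": "apply_moves", "arguments": {
  "deltas": [
    {"claw":1,"dp":[0,0,0.06],"rotation":[0,0,0]},
    {"claw":1,"dp":[0,0,0.11],"rotation":[0,0,0]},
    {"claw":1,"dp":[0,0,0.15],"rotation":[0,0,0]},
    {"claw":1,"dp":[0,0,0.165],"rotation":[0,0,0]},
    {"claw":1,"dp":[0,0,0.165],"rotation":[0,0,0]},
    {"claw":1,"dp":[0,0,0.165],"rotation":[0,0,0]}
  ]
}}

```text
clock: 3.3
tool_pos: [509.1, 198.2, 86.2]
orientation: [2.312, 2.126, 0.003]
ft_force: [-0.1, 0.1, -0.2]
opening: 85.0
finger_force: 0.0
```

Request:
{"name": "apply_moves", "arguments": {
  "deltas": [
    {"claw":0.5,"dp":[0,0,0],"rotation":[0,0,0]},
    {"claw":0.4,"dp":[0,0,0],"rotation":[0,0,0]},
    {"claw":0.3,"dp":[0,0,0],"rotation":[0,0,0]},
    {"claw":0.2,"dp":[0,0,0],"rotation":[0,0,0]},
    {"claw":0.0,"dp":[0,0,0],"rotation":[0,0,0]},
    {"claw":-0.1,"dp":[0,0,0],"rotation":[0,0,0]},
    {"claw":-0.1,"dp":[0,0,0],"rotation":[0,0,0]},
    {"claw":-0.1,"dp":[0,0,0],"rotation":[0,0,0]}
  ],
  "squeeze": 25
}}

```text
clock: 4.1
tool_pos: [508.5, 198.4, 84.9]
orientation: [2.312, 2.127, -0.0]
ft_force: [0.6, 0.5, 0.6]
opening: 38.6
finger_force: 0.0
```

```bash
python3 - <<'E'
from h import *
p=np.array(robot.state()['tool_pos']);print('jig',jig(p))
q=J(97,-2);r=J(40,-4)
plan((*r,p[2],-.105),(*q,p[2],-.131))
E
```

```text
jig [-9.40851928 -9.20576142]
t 4.1 p [508.5 198.4  84.9] yang -0.083 tilt [-0. -0.] q6 0.39 open 38.6 F [0.6 0.5 0.6]
(np.float64(558.1347679943904), np.float64(197.1092473635052), np.float64(84.87709630040496), -0.105) dp [ 0.0071  0.124  -0.    ] rot [-0.     0.     0.044]
(np.float64(614.907629810786), np.float64(191.6464494378592), np.float64(84.87709630040496), -0.131) dp [ 0.0052  0.2666 -0.    ] rot [-0.     0.     0.096]
```

The fingers passed over the block, because the pads sit farther back while part open. I'll reopen and go 10 mm lower.

Request:
{"name": "apply_moves", "arguments": {
  "deltas": [
    {"claw":1,"dp":[0,0,0],"rotation":[0,0,0]},
    {"claw":1,"dp":[0,0,0],"rotation":[0,0,0]},
    {"claw":1,"dp":[0,0,0],"rotation":[0,0,0]},
    {"claw":1,"dp":[0,0,0],"rotation":[0,0,0]},
    {"claw":1,"dp":[0,0,0],"rotation":[0,0,0]},
    {"claw":1,"dp":[0,0,0],"rotation":[0,0,0]},
    {"claw":1,"dp":[0,0,0.01],"rotation":[0,0,0]},
    {"claw":1,"dp":[0,0,0.025],"rotation":[0,0,0]},
    {"claw":1,"dp":[0,0,0.025],"rotation":[0,0,0]},
    {"claw":1,"dp":[0,0,0.025],"rotation":[0,0,0]}
  ]
}}

```text
clock: 5.1
tool_pos: [508.3, 198.4, 74.6]
orientation: [-2.311, -2.127, 0.001]
ft_force: [-0.7, 0.3, -0.8]
opening: 85.1
finger_force: 0.0
```

```bash
python3 - <<'E'
from m import *
plan()
c=robot.read_camera('scene');cv2.imwrite('pics/s2.png',cv2.resize(c['color'][160:310,120:320],None,fx=4,fy=4))
E
```

```text
t 5.1 p [508.3 198.4  74.6] yang -0.083 tilt [-0.0002 -0.0005] q6 0.39 open 85.1 F [-0.7  0.3 -0.8]
```

View pics/s2.png

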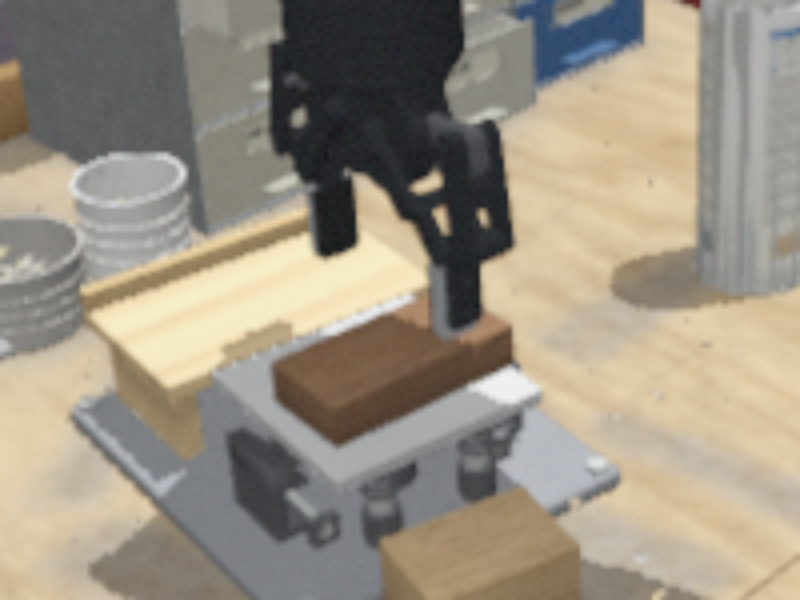

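The image shows the fingers straddling the block with the near tip at about (455,335), just below its top edge. Closing now.

Request:
{"name": "apply_moves", "arguments": {
  "deltas": [
    {"claw":0.5,"dp":[0,0,0],"rotation":[0,0,0]},
    {"claw":0.3,"dp":[0,0,0],"rotation":[0,0,0]},
    {"claw":0.2,"dp":[0,0,0],"rotation":[0,0,0]},
    {"claw":0.0,"dp":[0,0,0],"rotation":[0,0,0]},
    {"claw":0.0,"dp":[0,0,0],"rotation":[0,0,0]},
    {"claw":0.0,"dp":[0,0,0],"rotation":[0,0,0]},
    {"claw":0.0,"dp":[0,0,0],"rotation":[0,0,0]}
  ],
  "squeeze": 25
}}

```text
clock: 5.85
tool_pos: [508.5, 198.4, 74.9]
orientation: [2.312, 2.127, -0.0]
ft_force: [-1.5, 0.2, 0.8]
opening: 42.5
finger_force: 0.0
```

```bash
python3 - <<'E'
from h import *
p=np.array(robot.state()['tool_pos']);print('jig',jig(p))
q=J(97,-2);r=J(40,-4)
plan((*r,p[2],-.105),(*q,p[2],-.131))
E
```

```text
jig [-9.40666439 -9.19284716]
t 5.85 p [508.5 198.4  74.9] yang -0.083 tilt [-0.  0.] q6 0.39 open 42.5 F [-1.5  0.2  0.8]
(np.float64(558.1347679943904), np.float64(197.1092473635052), np.float64(74.89662122722362), -0.105) dp [ 0.007  0.124 -0.   ] rot [0.    0.    0.044]
(np.float64(614.907629810786), np.float64(191.6464494378592), np.float64(74.89662122722362), -0.131) dp [0.0052 0.2666 0.    ] rot [0.    0.    0.096]
```

Still no grip force, so I'll take a look.

```bash
python3 - <<'E'
from m import *
c=robot.read_camera('scene');t=robot.read_camera('top')
a=cv2.resize(c['color'][190:310,150:280],None,fx=4,fy=4);b=cv2.resize(t['color'][140:260,150:230],None,fx=4,fy=4)
cv2.imwrite('pics/s3.png',np.hstack([a[:480],b[:480]])[:,:800])
E
```

```text
(no output)
```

View pics/s3.png

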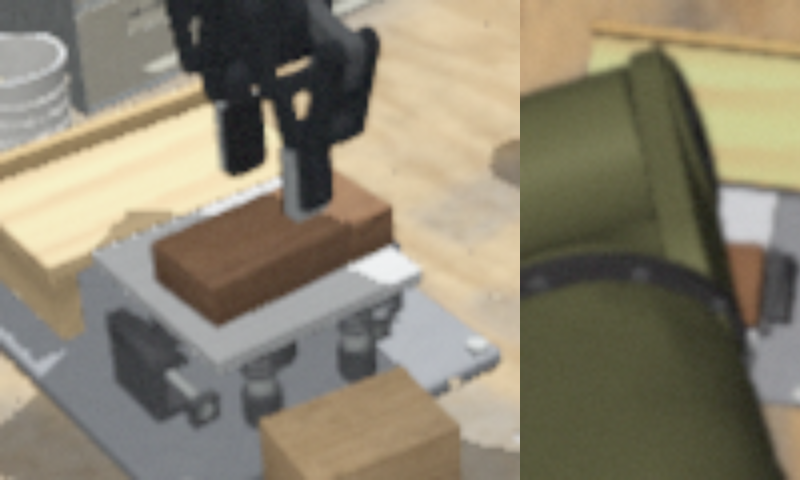

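```bash
python3 - <<'E'
from m import *
c=robot.read_camera('scene');p=np.array(robot.state()['tool_pos'])
for z in(65,70,75,80,85,90,95): 
  print(z,[((proj(c,[p[0]+d*np.cos(-.083),p[1]+d*np.sin(-.083),z])-[150,190])*4).round().tolist() for d in(-35,-21,21,35)])
h=cv2.cvtColor(c['color'],cv2.COLOR_BGR2HSV)
for z in(64,86):
  b=[(-25,-50),(25,-50),(25,50),(-25,50)];a=-.079
  print(z,[((proj(c,[508.6+x*np.cos(a)-y*np.sin(a),200.7+x*np.sin(a)+y*np.cos(a),z])-[150,190])*4).round().tolist() for x,y in b])
E
```

```text
65 [[324.0, 290.0], [305.0, 277.0], [252.0, 239.0], [234.0, 227.0]]
70 [[324.0, 281.0], [305.0, 268.0], [251.0, 230.0], [233.0, 218.0]]
75 [[323.0, 272.0], [304.0, 259.0], [250.0, 221.0], [233.0, 209.0]]
80 [[322.0, 262.0], [304.0, 249.0], [249.0, 212.0], [232.0, 200.0]]
85 [[322.0, 253.0], [303.0, 240.0], [248.0, 203.0], [231.0, 191.0]]
90 [[321.0, 244.0], [302.0, 231.0], [248.0, 194.0], [230.0, 182.0]]
95 [[321.0, 234.0], [302.0, 221.0], [247.0, 185.0], [229.0, 173.0]]
64 [[393.0, 243.0], [328.0, 201.0], [151.0, 281.0], [215.0, 329.0]]
86 [[391.0, 203.0], [325.0, 162.0], [147.0, 240.0], [211.0, 288.0]]
```

The block projects exactly where expected, but the fingertips project at about z 95 rather than about 75. They really are above the block. I'll open partly and lower in checked steps.

Request:
{"name": "apply_moves", "arguments": {
  "deltas": [
    {"claw":0.65,"dp":[0,0,0],"rotation":[0,0,0]},
    {"claw":0.65,"dp":[0,0,0],"rotation":[0,0,0]},
    {"claw":0.65,"dp":[0,0,0],"rotation":[0,0,0]},
    {"claw":0.65,"dp":[0,0,0.01],"rotation":[0,0,0]},
    {"claw":0.65,"dp":[0,0,0.02],"rotation":[0,0,0]},
    {"claw":0.65,"dp":[0,0,0.03],"rotation":[0,0,0]},
    {"claw":0.65,"dp":[0,0,0.0375],"rotation":[0,0,0]},
    {"claw":0.65,"dp":[0,0,0.0375],"rotation":[0,0,0]}
  ]
}}

```text
clock: 6.8
tool_pos: [508.2, 198.3, 59.3]
orientation: [-2.311, -2.127, 0.001]
ft_force: [0.2, 0.3, -0.3]
opening: 70.4
finger_force: 0.0
```

```bash
python3 - <<'E'
from m import *
plan();c=robot.read_camera('scene');p=np.array(robot.state()['tool_pos'])
w=robot.state()['opening']/2
for z in(60,65,70,75,80,85,90): print(z,[((proj(c,[p[0]+d*np.cos(-.083),p[1]+d*np.sin(-.083),z])-[150,190])*4).round().tolist() for d in(-w-14,-w,w,w+14)])
cv2.imwrite('pics/s4.png',cv2.resize(c['color'][190:310,150:280],None,fx=5,fy=5))
E
```

```text
t 6.8 p [508.2 198.3  59.3] yang -0.083 tilt [-0.0004 -0.0009] q6 0.39 open 70.4 F [ 0.2  0.3 -0.3]
60 [[345.0, 313.0], [325.0, 300.0], [235.0, 236.0], [218.0, 224.0]]
65 [[344.0, 304.0], [325.0, 291.0], [234.0, 227.0], [217.0, 215.0]]
70 [[343.0, 295.0], [324.0, 281.0], [233.0, 218.0], [216.0, 206.0]]
75 [[343.0, 285.0], [324.0, 272.0], [232.0, 209.0], [215.0, 198.0]]
80 [[342.0, 276.0], [323.0, 263.0], [232.0, 200.0], [215.0, 189.0]]
85 [[342.0, 267.0], [322.0, 253.0], [231.0, 191.0], [214.0, 180.0]]
90 [[341.0, 257.0], [322.0, 244.0], [230.0, 182.0], [213.0, 170.0]]
```

View pics/s4.png

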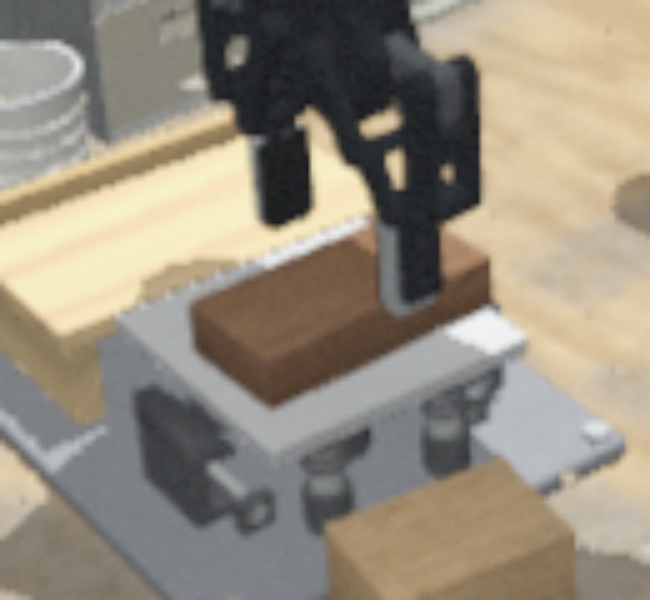

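The near fingertip bottom is at (410,310), which puts it about 31 mm above the reported TCP at this opening. I'll lower another 14 mm, then close.

Request:
{"name": "apply_moves", "arguments": {
  "deltas": [
    {"claw":0.65,"dp":[0,0,0.01],"rotation":[0,0,0]},
    {"claw":0.65,"dp":[0,0,0.02],"rotation":[0,0,0]},
    {"claw":0.65,"dp":[0,0,0.03],"rotation":[0,0,0]},
    {"claw":0.65,"dp":[0,0,0.034],"rotation":[0,0,0]},
    {"claw":0.65,"dp":[0,0,0.034],"rotation":[0,0,0]},
    {"claw":0.3,"dp":[0,0,0.034],"rotation":[0,0,0]},
    {"claw":0.2,"dp":[0,0,0.034],"rotation":[0,0,0]},
    {"claw":0.0,"dp":[0,0,0.034],"rotation":[0,0,0]},
    {"claw":0,"dp":[0,0,0.034],"rotation":[0,0,0]},
    {"claw":0,"dp":[0,0,0.034],"rotation":[0,0,0]}
  ],
  "squeeze": 25
}}

```text
clock: 7.85
tool_pos: [508.6, 198.4, 46.5]
orientation: [2.312, 2.127, 0.001]
ft_force: [-1.5, -1.0, 3.4]
opening: 49.5
finger_force: 30.7
```

```bash
python3 - <<'E'
from h import *
p=np.array(robot.state()['tool_pos']);print('jig',jig(p))
q=J(97,-2);r=J(40,-4)
plan((*r,p[2],-.105),(*q,p[2],-.131))
E
```

```text
jig [-9.32730046 -9.15196167]
t 7.85 p [508.6 198.4  46.5] yang -0.083 tilt [0.0002 0.0003] q6 0.39 open 49.5 F [-1.5 -1.   3.4]
(np.float64(558.1347679943904), np.float64(197.1092473635052), np.float64(46.538007106991095), -0.105) dp [0.0069 0.1238 0.    ] rot [ 0.001 -0.     0.044]
(np.float64(614.907629810786), np.float64(191.6464494378592), np.float64(46.538007106991095), -0.131) dp [5.100e-03 2.664e-01 1.000e-04] rot [ 0.001 -0.     0.096]
```

Request:
{"name": "apply_moves", "arguments": {
  "deltas": [
    {"claw":-0.1,"dp":[0,0,-0.004],"rotation":[0,0,0]},
    {"claw":-0.1,"dp":[0,0.03,-0.004],"rotation":[0,0,0]},
    {"claw":-0.1,"dp":[0.003,0.06,-0.004],"rotation":[0,0,0.02]},
    {"claw":-0.1,"dp":[0.005,0.09,-0.004],"rotation":[0,0,0.03]},
    {"claw":-0.1,"dp":[0.006,0.12,-0.004],"rotation":[0,0,0.04]},
    {"claw":-0.1,"dp":[0.006,0.15,-0.004],"rotation":[0,0,0.05]},
    {"claw":-0.1,"dp":[0.006,0.18,-0.004],"rotation":[0,0,0.06]},
    {"claw":-0.1,"dp":[0.006,0.21,-0.004],"rotation":[0,0,0.08]},
    {"claw":-0.1,"dp":[0.005,0.24,-0.004],"rotation":[0,0,0.09]},
    {"claw":-0.1,"dp":[0.005,0.267,-0.004],"rotation":[0,0,0.095]},
    {"claw":-0.1,"dp":[0.005,0.267,-0.004],"rotation":[0,0,0.095]},
    {"claw":-0.1,"dp":[0.005,0.267,-0.004],"rotation":[0,0,0.095]}
  ]
}}

```text
clock: 9.05
tool_pos: [614.6, 191.5, 47.5]
orientation: [-2.361, -2.072, 0.001]
ft_force: [-0.2, -0.2, -0.6]
opening: 48.9
finger_force: 30.3
```

```bash
python3 - <<'E'
from h import *
print(jig(robot.state()['tool_pos']));plan()
c=robot.read_camera('scene');cv2.imwrite('pics/s5.png',cv2.resize(c['color'][180:300,130:280],None,fx=4,fy=4))
E
```

```text
[96.73613108 -2.17507649]
t 9.05 p [614.6 191.5  47.5] yang -0.131 tilt [-0.0002 -0.0007] q6 0.38 open 48.9 F [-0.2 -0.2 -0.6]
```

View pics/s5.png

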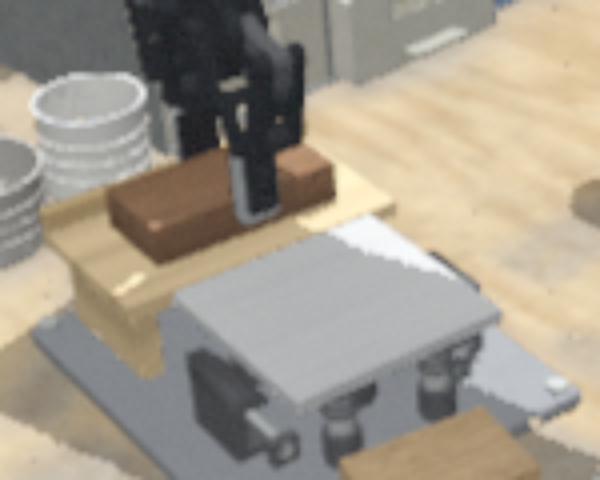

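The block at (220,195) is held just above the ledge. I'll lower it 3 mm, open a little to clear the fence, and lift away.

Request:
{"name": "apply_moves", "arguments": {
  "deltas": [
    {"claw":-0.1,"dp":[0,0,0.006],"rotation":[0,0,0]},
    {"claw":-0.1,"dp":[0,0,0.0075],"rotation":[0,0,0]},
    {"claw":0.35,"dp":[0,0,0.0075],"rotation":[0,0,0]},
    {"claw":0.35,"dp":[0,0,0.0075],"rotation":[0,0,0]},
    {"claw":0.35,"dp":[0,0,0.0075],"rotation":[0,0,0]},
    {"claw":0.35,"dp":[0,0,-0.05],"rotation":[0,0,0]},
    {"claw":0.35,"dp":[0,0,-0.15],"rotation":[0,0,0]},
    {"claw":0.5,"dp":[0,0,-0.25],"rotation":[0,0,0]},
    {"claw":1,"dp":[0,-0.2,-0.37],"rotation":[0,0,0]},
    {"claw":1,"dp":[0,-0.4,-0.5],"rotation":[0,0,0]},
    {"claw":1,"dp":[0,-0.4,-0.6],"rotation":[0,0,0]},
    {"claw":1,"dp":[0,-0.4,-0.6],"rotation":[0,0,0]},
    {"claw":1,"dp":[0,-0.4,-0.6],"rotation":[0,0,0]}
  ]
}}

```text
clock: 10.4
tool_pos: [455.1, 213.1, 292.6]
orientation: [2.359, 2.072, 0.01]
ft_force: [-0.4, -0.1, -0.2]
opening: 85.2
finger_force: 0.0
```

```bash
python3 - <<'E'
from h import *
plan((450,20,290,.1))
c=robot.read_camera('scene');cv2.imwrite('pics/s6.png',c['color'])
h=cv2.cvtColor(c['color'],cv2.COLOR_BGR2HSV)
m=cv2.inRange(h,(0,80,40),(16,220,160));m[:195]=0;m[310:]=0;m[:,:120]=0;m[:,300:]=0
cs,_=cv2.findContours(m,cv2.RETR_EXTERNAL,cv2.CHAIN_APPROX_NONE);k=max(cs,key=cv2.contourArea)
q=k[:,0]; top=[q[q[:,0].argmin()],q[q[:,1].argmin()],q[q[:,0].argmax()],q[q[:,1].argmax()]];print(cv2.contourArea(k),np.array(top).tolist())
hull=[((-25,-50),'r-'),((25,-50),'f-'),((25,50),'f+'),((-25,50),'r+')]
for z in(61.5,83.5): print(z,[proj(c,[*J(97+x,-2+y+2),z]).round().tolist() for (x,y),_ in hull])
E
```

```text
t 10.4 p [455.1 213.1 292.6] yang -0.129 tilt [0.0033 0.0057] q6 0.49 open 85.2 F [-0.4 -0.1 -0.2]
(450, 20, 290, 0.1) dp [-0.4803  0.0497  0.0051] rot [ 0.012 -0.005 -0.459]
469.0 [[156, 229], [210, 222], [213, 230], [169, 247]]
61.5 [[214.0, 231.0], [201.0, 222.0], [157.0, 238.0], [169.0, 249.0]]
83.5 [[214.0, 222.0], [200.0, 212.0], [156.0, 228.0], [168.0, 239.0]]
```

The block outline matches its predicted pose on the ledge to within about 2 px, so step 1 is done. Next is the tamper, at about (536,-183), which is the midpoint of the cans and agrees with the foot and handle readings.

```bash
python3 - <<'E'
from h import *
plan((536,-183,290,.12))
E
```

```text
t 10.45 p [455.2 213.2 292.6] yang -0.129 tilt [0.0033 0.0058] q6 0.49 open 85.2 F [-0.2  0.5  2.9]
(536, -183, 290, 0.12) dp [-0.9561  0.3279  0.0051] rot [ 0.012 -0.005 -0.498]
```

Request:
{"name": "apply_moves", "arguments": {
  "deltas": [
    {"claw":1,"dp":[-0.956,0.328,0],"rotation":[0,0,-0.5]},
    {"claw":1,"dp":[-0.956,0.328,0],"rotation":[0,0,-0.5]},
    {"claw":1,"dp":[-0.956,0.328,0],"rotation":[0,0,-0.5]},
    {"claw":1,"dp":[-0.956,0.328,0],"rotation":[0,0,-0.5]},
    {"claw":1,"dp":[-0.956,0.328,0],"rotation":[0,0,-0.5]},
    {"claw":1,"dp":[-0.956,0.328,0],"rotation":[0,0,-0.5]},
    {"claw":1,"dp":[-0.956,0.328,0],"rotation":[0,0,-0.5]},
    {"claw":1,"dp":[-0.956,0.328,0],"rotation":[0,0,-0.5]},
    {"claw":1,"dp":[-0.956,0.328,0],"rotation":[0,0,-0.5]},
    {"claw":1,"dp":[-0.956,0.328,0],"rotation":[0,0,-0.5]},
    {"claw":1,"dp":[-0.956,0.328,0],"rotation":[0,0,-0.5]},
    {"claw":1,"dp":[-0.956,0.328,0],"rotation":[0,0,-0.5]}
  ]
}}

```text
clock: 11.65
tool_pos: [536.8, -182.6, 287.7]
orientation: [-2.083, -2.351, -0.0]
ft_force: [0.9, -0.7, -0.6]
opening: 85.5
finger_force: 0.0
```

```bash
python3 - <<'E'
from h import *
plan((536,-183,130,.12),(536,-183,19,.12))
E
```

```text
t 11.65 p [ 536.8 -182.6  287.7] yang 0.121 tilt [ 0.0002 -0.0001] q6 -0.51 open 85.5 F [ 0.9 -0.7 -0.6]
(536, -183, 130, 0.12) dp [-0.0008 -0.0021  0.3944] rot [-0.    -0.     0.002]
(536, -183, 19, 0.12) dp [-0.0009 -0.0021  0.6719] rot [-0.    -0.     0.002]
```

Request:
{"name": "apply_moves", "arguments": {
  "deltas": [
    {"claw":1,"dp":[0,-0.002,0.1],"rotation":[0,0,0]},
    {"claw":1,"dp":[0,-0.002,0.2],"rotation":[0,0,0]},
    {"claw":1,"dp":[0,-0.002,0.3],"rotation":[0,0,0]},
    {"claw":1,"dp":[0,-0.002,0.4],"rotation":[0,0,0]},
    {"claw":1,"dp":[0,-0.002,0.48],"rotation":[0,0,0]},
    {"claw":1,"dp":[0,-0.002,0.53],"rotation":[0,0,0]},
    {"claw":1,"dp":[0,-0.002,0.56],"rotation":[0,0,0]},
    {"claw":1,"dp":[0,-0.002,0.56],"rotation":[0,0,0]}
  ]
}}

```text
clock: 12.45
tool_pos: [535.6, -183.0, 63.0]
orientation: [-2.082, -2.35, 0.001]
ft_force: [0.3, -0.2, -0.1]
opening: 85.5
finger_force: 0.0
```

```bash
python3 - <<'E'
from h import *
plan((536,-183,19,.12))
c=robot.read_camera('scene');print([proj(c,[536,-183,z]).round(1).tolist() for z in(0,16,45,88)])
cv2.imwrite('pics/s7.png',cv2.resize(c['color'][120:240,280:400],None,fx=5,fy=5))
E
```

```text
t 12.45 p [ 535.6 -183.    63. ] yang 0.121 tilt [ 0.0009 -0.0015] q6 -0.51 open 85.5 F [ 0.3 -0.2 -0.1]
(536, -183, 19, 0.12) dp [-0.0003  0.0011  0.11  ] rot [-0.003 -0.002  0.001]
[[332.8, 208.1], [333.1, 202.4], [333.7, 191.7], [334.6, 175.3]]
```

View pics/s7.png

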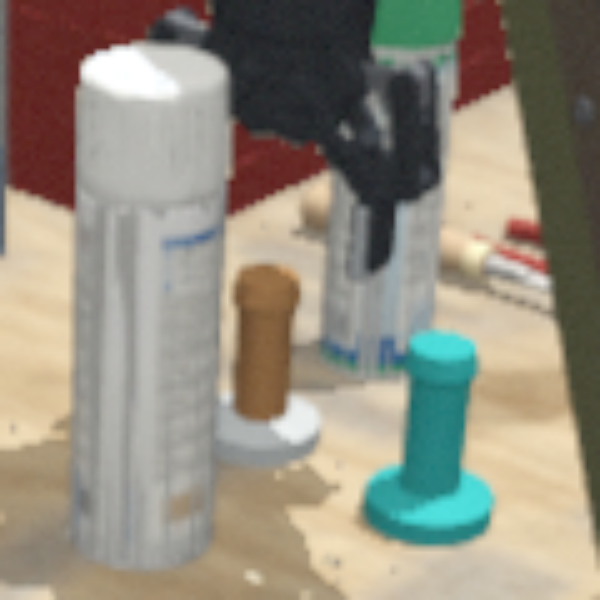

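The tamper handle top is at (267,275), 1 px from the prediction, and the gripper is centred over it between the cans. Descend and grasp.

Request:
{"name": "apply_moves", "arguments": {
  "deltas": [
    {"claw":1,"dp":[0,0,0.04],"rotation":[0,0,0]},
    {"claw":1,"dp":[0,0,0.08],"rotation":[0,0,0]},
    {"claw":1,"dp":[0,0,0.11],"rotation":[0,0,0]},
    {"claw":1,"dp":[0,0,0.11],"rotation":[0,0,0]},
    {"claw":0.2,"dp":[0,0,0.11],"rotation":[0,0,0]},
    {"claw":-0.1,"dp":[0,0,0.11],"rotation":[0,0,0]},
    {"claw":-0.3,"dp":[0,0,0.11],"rotation":[0,0,0]},
    {"claw":-0.6,"dp":[0,0,0.11],"rotation":[0,0,0]},
    {"claw":-0.7,"dp":[0,0,0.11],"rotation":[0,0,0]},
    {"claw":-0.7,"dp":[0,0,0.11],"rotation":[0,0,0]},
    {"claw":-0.7,"dp":[0,0,0.11],"rotation":[0,0,0]}
  ],
  "squeeze": 70
}}

```text
clock: 13.6
tool_pos: [536.6, -184.2, 20.8]
orientation: [2.084, 2.349, 0.001]
ft_force: [1.1, -0.2, 5.1]
opening: 30.6
finger_force: 68.5
```

It gripped at 30.6 mm, probably touching the swelling at the top. I'll regrasp 9 mm lower for a square hold.

Request:
{"name": "apply_moves", "arguments": {
  "deltas": [
    {"claw":0,"dp":[0,0,0],"rotation":[0,0,0]},
    {"claw":0,"dp":[0,0,0],"rotation":[0,0,0]},
    {"claw":0,"dp":[0,0,0.012],"rotation":[0,0,0]},
    {"claw":0,"dp":[0,0,0.023],"rotation":[0,0,0]},
    {"claw":0,"dp":[0,0,0.023],"rotation":[0,0,0]},
    {"claw":-0.3,"dp":[0,0,0.023],"rotation":[0,0,0]},
    {"claw":-0.5,"dp":[0,0,0.023],"rotation":[0,0,0]},
    {"claw":-0.6,"dp":[0,0,0.023],"rotation":[0,0,0]},
    {"claw":-0.7,"dp":[0,0,0.023],"rotation":[0,0,0]},
    {"claw":-0.7,"dp":[0,0,0.023],"rotation":[0,0,0]}
  ],
  "squeeze": 70
}}

```text
clock: 14.6
tool_pos: [535.8, -183.9, 10.6]
orientation: [-2.085, -2.35, 0.0]
ft_force: [0.2, -0.1, -2.6]
opening: 27.3
finger_force: 67.7
```

```bash
python3 - <<'E'
from h import *
plan((536,-183,275,.12))
E
```

```text
t 14.6 p [ 535.8 -183.9   10.6] yang 0.119 tilt [ 0.0001 -0.0002] q6 -0.51 open 27.3 F [ 0.2 -0.1 -2.6]
(536, -183, 275, 0.12) dp [ 2.400e-03  5.000e-04 -6.611e-01] rot [-0.    -0.    -0.001]
```

Request:
{"name": "apply_moves", "arguments": {
  "deltas": [
    {"claw":-0.7,"dp":[0,0,-0.03],"rotation":[0,0,0]},
    {"claw":-0.7,"dp":[0,0,-0.08],"rotation":[0,0,0]},
    {"claw":-0.7,"dp":[0,0,-0.14],"rotation":[0,0,0]},
    {"claw":-0.7,"dp":[0,0,-0.22],"rotation":[0,0,0]},
    {"claw":-0.7,"dp":[0,0,-0.3],"rotation":[0,0,0]},
    {"claw":-0.7,"dp":[0,0,-0.38],"rotation":[0,0,0]},
    {"claw":-0.7,"dp":[0,0,-0.46],"rotation":[0,0,0]},
    {"claw":-0.7,"dp":[0,0,-0.54],"rotation":[0,0,0]},
    {"claw":-0.7,"dp":[0,0,-0.61],"rotation":[0,0,0]},
    {"claw":-0.7,"dp":[0,0,-0.66],"rotation":[0,0,0]},
    {"claw":-0.7,"dp":[0,0,-0.66],"rotation":[0,0,0]},
    {"claw":-0.7,"dp":[0,0,-0.66],"rotation":[0,0,0]}
  ]
}}

```text
clock: 15.8
tool_pos: [535.6, -183.8, 274.2]
orientation: [-2.085, -2.35, 0.0]
ft_force: [0.8, 0.0, -3.7]
opening: 27.4
finger_force: 68.0
```

```bash
python3 - <<'E'
from h import *
q=J(0,0);plan((*q,275,-.13))
E
```

```text
t 15.8 p [ 535.6 -183.8  274.2] yang 0.119 tilt [ 0.0003 -0.0004] q6 -0.51 open 27.4 F [ 0.8  0.  -3.7]
(np.float64(519.0), np.float64(206.3), 275, -0.13) dp [ 0.9733  0.075  -0.0017] rot [-0.001 -0.     0.499]
```

Request:
{"name": "apply_moves", "arguments": {
  "deltas": [
    {"claw":-0.7,"dp":[0.08,0.006,0],"rotation":[0,0,0.05]},
    {"claw":-0.7,"dp":[0.16,0.012,0],"rotation":[0,0,0.1]},
    {"claw":-0.7,"dp":[0.25,0.019,0],"rotation":[0,0,0.15]},
    {"claw":-0.7,"dp":[0.35,0.027,0],"rotation":[0,0,0.2]},
    {"claw":-0.7,"dp":[0.45,0.035,0],"rotation":[0,0,0.25]},
    {"claw":-0.7,"dp":[0.55,0.042,0],"rotation":[0,0,0.3]},
    {"claw":-0.7,"dp":[0.65,0.05,0],"rotation":[0,0,0.35]},
    {"claw":-0.7,"dp":[0.75,0.058,0],"rotation":[0,0,0.4]},
    {"claw":-0.7,"dp":[0.84,0.065,0],"rotation":[0,0,0.45]},
    {"claw":-0.7,"dp":[0.91,0.07,0],"rotation":[0,0,0.5]},
    {"claw":-0.7,"dp":[0.973,0.075,0],"rotation":[0,0,0.5]},
    {"claw":-0.7,"dp":[0.973,0.075,0],"rotation":[0,0,0.5]},
    {"claw":-0.7,"dp":[0.973,0.075,0],"rotation":[0,0,0.5]}
  ]
}}

```text
clock: 17.1
tool_pos: [518.8, 206.1, 273.2]
orientation: [-2.36, -2.073, 0.004]
ft_force: [-0.3, -0.5, -3.6]
opening: 27.2
finger_force: 68.7
```

```bash
python3 - <<'E'
from h import *
p=np.array(robot.state()['tool_pos']);print('jig',jig(p));q=J(0,0);plan((*q,105,-.13),(*q,80,-.13),(*q,46,-.13))
E
```

```text
jig [-0.12274613 -0.25062933]
t 17.1 p [518.8 206.1 273.2] yang -0.13 tilt [-0.0012 -0.0021] q6 0.44 open 27.2 F [-0.3 -0.5 -3.6]
(np.float64(519.0), np.float64(206.3), 105, -0.13) dp [0.0011 0.0012 0.4206] rot [-0.004  0.002  0.001]
(np.float64(519.0), np.float64(206.3), 80, -0.13) dp [0.0012 0.0013 0.4831] rot [-0.004  0.002  0.001]
(np.float64(519.0), np.float64(206.3), 46, -0.13) dp [0.0013 0.0015 0.5681] rot [-0.004  0.002  0.001]
```

Request:
{"name": "apply_moves", "arguments": {
  "deltas": [
    {"claw":-0.7,"dp":[0,0,0.08],"rotation":[0,0,0]},
    {"claw":-0.7,"dp":[0,0,0.16],"rotation":[0,0,0]},
    {"claw":-0.7,"dp":[0,0,0.25],"rotation":[0,0,0]},
    {"claw":-0.7,"dp":[0,0,0.34],"rotation":[0,0,0]},
    {"claw":-0.7,"dp":[0,0,0.42],"rotation":[0,0,0]},
    {"claw":-0.7,"dp":[0,0,0.46],"rotation":[0,0,0]},
    {"claw":-0.7,"dp":[0,0,0.475],"rotation":[0,0,0]},
    {"claw":-0.7,"dp":[0,0,0.475],"rotation":[0,0,0]},
    {"claw":-0.7,"dp":[0,0,0.475],"rotation":[0,0,0]}
  ]
}}

```text
clock: 18.0
tool_pos: [519.9, 205.8, 85.7]
orientation: [2.362, 2.071, 0.002]
ft_force: [-0.2, -0.9, -3.9]
opening: 27.5
finger_force: 68.7
```

```bash
python3 - <<'E'
from h import *
p=np.array(robot.state()['tool_pos']);print('jig',jig(p));plan()
E
```

```text
jig [ 0.93463315 -0.36476971]
t 18.0 p [519.9 205.8  85.7] yang -0.131 tilt [0.0006 0.0012] q6 0.44 open 27.5 F [-0.2 -0.9 -3.9]
```

Request:
{"name": "apply_moves", "arguments": {
  "deltas": [
    {"claw":-0.7,"dp":[0,0,0.015],"rotation":[0,0,0]},
    {"claw":-0.7,"dp":[0,0,0.03],"rotation":[0,0,0]},
    {"claw":-0.7,"dp":[0,0,0.04],"rotation":[0,0,0]},
    {"claw":-0.7,"dp":[0,0,0.05],"rotation":[0,0,0]},
    {"claw":-0.7,"dp":[0,0,0.06],"rotation":[0,0,0]},
    {"claw":-0.7,"dp":[0,0,0.07],"rotation":[0,0,0]},
    {"claw":-0.7,"dp":[0,0,0.08],"rotation":[0,0,0]},
    {"claw":-0.7,"dp":[0,0,0.086],"rotation":[0,0,0]},
    {"claw":-0.7,"dp":[0,0,0.09],"rotation":[0,0,0]},
    {"claw":-0.7,"dp":[0,0,0.09],"rotation":[0,0,0]}
  ]
}}

```text
clock: 19.0
tool_pos: [519.9, 206.2, 49.4]
orientation: [2.361, 2.072, 0.002]
ft_force: [-2.1, 0.1, 8.7]
opening: 27.6
finger_force: 67.6
```

Request:
{"name": "apply_moves", "arguments": {
  "deltas": [
    {"claw":-0.7,"dp":[0,0,0.003],"rotation":[0,0,0]},
    {"claw":-0.7,"dp":[0,0,0.005],"rotation":[0,0,0]},
    {"claw":-0.7,"dp":[0,0,0.006],"rotation":[0,0,0]},
    {"claw":-0.7,"dp":[0,0,0.006],"rotation":[0,0,0]}
  ]
}}

```text
clock: 19.4
tool_pos: [520.1, 206.4, 47.8]
orientation: [2.361, 2.071, 0.004]
ft_force: [-3.1, -0.7, 15.6]
opening: 27.3
finger_force: 66.7
```

Request:
{"name": "apply_moves", "arguments": {
  "deltas": [
    {"claw":-0.7,"dp":[0,0,0.003],"rotation":[0,0,0]},
    {"claw":-0.7,"dp":[0,0,0.004],"rotation":[0,0,0]},
    {"claw":-0.7,"dp":[0,0,0.004],"rotation":[0,0,0]},
    {"claw":-0.7,"dp":[0,0,0.004],"rotation":[0,0,0]},
    {"claw":-0.7,"dp":[0,0,0.004],"rotation":[0,0,0]}
  ]
}}

```text
clock: 19.9
tool_pos: [520.6, 207.0, 47.5]
orientation: [2.361, 2.071, 0.007]
ft_force: [-6.1, 1.5, 27.6]
opening: 27.8
finger_force: 65.8
```

The force is now rising sharply against the hard stop, so the plate has bottomed. Lift straight off and check the plate height.

Request:
{"name": "apply_moves", "arguments": {
  "deltas": [
    {"claw":-0.7,"dp":[0,0,-0.005],"rotation":[0,0,0]},
    {"claw":-0.7,"dp":[0,0,-0.015],"rotation":[0,0,0]},
    {"claw":-0.7,"dp":[0,0,-0.03],"rotation":[0,0,0]},
    {"claw":-0.7,"dp":[0,0,-0.06],"rotation":[0,0,0]},
    {"claw":-0.7,"dp":[0,0,-0.12],"rotation":[0,0,0]},
    {"claw":-0.7,"dp":[0,0,-0.2],"rotation":[0,0,0]},
    {"claw":-0.7,"dp":[0,0,-0.3],"rotation":[0,0,0]},
    {"claw":-0.7,"dp":[0,0,-0.4],"rotation":[0,0,0]},
    {"claw":-0.7,"dp":[0,0,-0.5],"rotation":[0,0,0]},
    {"claw":-0.7,"dp":[0,0,-0.57],"rotation":[0,0,0]},
    {"claw":-0.7,"dp":[0,0,-0.57],"rotation":[0,0,0]},
    {"claw":-0.7,"dp":[0,0,-0.57],"rotation":[0,0,0]}
  ]
}}

```text
clock: 21.1
tool_pos: [519.0, 205.9, 272.0]
orientation: [-2.361, -2.072, 0.001]
ft_force: [-0.3, 0.1, -4.8]
opening: 27.1
finger_force: 71.0
```

```bash
python3 - <<'E'
from h import *
plan((440,-20,275,.12),(536,-183,275,.12))
c=robot.read_camera('scene');cv2.imwrite('pics/s8.png',np.hstack([cv2.resize(c['color'][120:320,120:290],None,fx=3,fy=3)]))
for z in(41,38,64): print(z,[((proj(c,[*J(x,y),z])-[120,120])*3).round().tolist() for x,y in((-55,-55),(-55,55),(55,55))])
E
```

```text
t 21.1 p [519.  205.9 272. ] yang -0.131 tilt [-0.0003 -0.0007] q6 0.44 open 27.1 F [-0.3  0.1 -4.8]
(440, -20, 275, 0.12) dp [-0.5857 -0.1224 -0.0074] rot [-0.001  0.    -0.501]
(536, -183, 275, 0.12) dp [-0.9585  0.1686 -0.0074] rot [-0.001  0.    -0.501]
41 [[404.0, 441.0], [251.0, 512.0], [158.0, 428.0]]
38 [[404.0, 445.0], [251.0, 517.0], [159.0, 432.0]]
64 [[403.0, 410.0], [248.0, 480.0], [154.0, 397.0]]
```

View pics/s8.png

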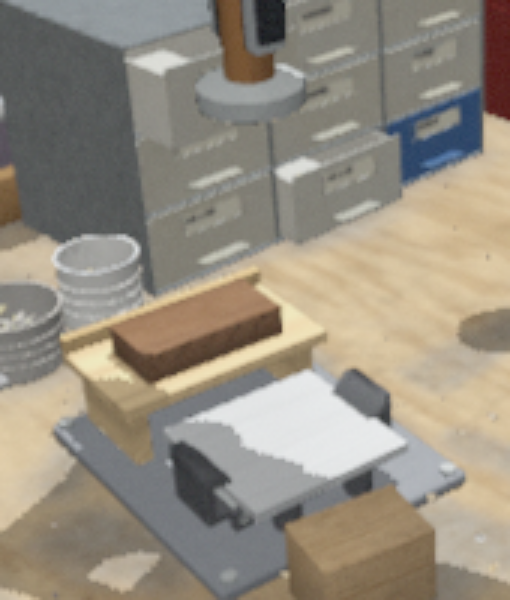

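The last picture shows the plate down at (285,440), with both catches over its edges, and the block flat on the ledge at (195,330). I'll set the tamper down on clear bench at about (440,25).

```bash
python3 - <<'E'
from h import *
plan((440,25,275,.0))
E
```

```text
t 21.15 p [518.8 205.8 271. ] yang -0.131 tilt [-0.0012 -0.0023] q6 0.44 open 27.8 F [-1.  -0.4 -4.5]
(440, 25, 275, 0.0) dp [-0.4739 -0.1365 -0.0091] rot [-0.005  0.002 -0.261]
```

Request:
{"name": "apply_moves", "arguments": {
  "deltas": [
    {"claw":-0.7,"dp":[-0.08,-0.023,0],"rotation":[0,0,-0.05]},
    {"claw":-0.7,"dp":[-0.16,-0.046,0],"rotation":[0,0,-0.1]},
    {"claw":-0.7,"dp":[-0.25,-0.072,0],"rotation":[0,0,-0.15]},
    {"claw":-0.7,"dp":[-0.34,-0.098,0],"rotation":[0,0,-0.2]},
    {"claw":-0.7,"dp":[-0.42,-0.121,0],"rotation":[0,0,-0.26]},
    {"claw":-0.7,"dp":[-0.474,-0.136,0],"rotation":[0,0,-0.26]},
    {"claw":-0.7,"dp":[-0.474,-0.136,0],"rotation":[0,0,-0.26]},
    {"claw":-0.7,"dp":[-0.474,-0.136,0.1],"rotation":[0,0,-0.26]},
    {"claw":-0.7,"dp":[-0.474,-0.136,0.2],"rotation":[0,0,-0.26]},
    {"claw":-0.7,"dp":[-0.474,-0.136,0.3],"rotation":[0,0,-0.26]},
    {"claw":-0.7,"dp":[-0.474,-0.136,0.4],"rotation":[0,0,-0.26]},
    {"claw":-0.7,"dp":[-0.474,-0.136,0.5],"rotation":[0,0,-0.26]},
    {"claw":-0.7,"dp":[-0.474,-0.136,0.57],"rotation":[0,0,-0.26]},
    {"claw":-0.7,"dp":[-0.474,-0.136,0.61],"rotation":[0,0,-0.26]},
    {"claw":-0.7,"dp":[-0.474,-0.136,0.62],"rotation":[0,0,-0.26]},
    {"claw":-0.7,"dp":[-0.474,-0.136,0.62],"rotation":[0,0,-0.26]}
  ]
}}

```text
clock: 22.75
tool_pos: [440.1, 25.4, 23.9]
orientation: [-2.221, -2.22, 0.002]
ft_force: [-0.4, -0.2, -2.7]
opening: 27.9
finger_force: 71.1
```

```bash
python3 - <<'E'
from h import *
plan((440,25,11.5))
E
```

```text
t 22.75 p [440.1  25.4  23.9] yang -0.0 tilt [ 0.0001 -0.0021] q6 -0.03 open 27.9 F [-0.4 -0.2 -2.7]
(440, 25, 11.5) dp [-0.001  -0.0003  0.0311] rot [0. 0. 0.]
```

Request:
{"name": "apply_moves", "arguments": {
  "deltas": [
    {"claw":-0.7,"dp":[0,0,0.01],"rotation":[0,0,0]},
    {"claw":-0.7,"dp":[0,0,0.02],"rotation":[0,0,0]},
    {"claw":-0.7,"dp":[0,0,0.027],"rotation":[0,0,0]},
    {"claw":-0.7,"dp":[0,0,0.03],"rotation":[0,0,0]},
    {"claw":-0.7,"dp":[0,0,0.03],"rotation":[0,0,0]},
    {"claw":-0.7,"dp":[0,0,0.03],"rotation":[0,0,0]}
  ]
}}

```text
clock: 23.35
tool_pos: [440.8, 25.1, 12.8]
orientation: [2.222, 2.221, 0.0]
ft_force: [-0.7, -0.0, -4.0]
opening: 27.9
finger_force: 71.1
```

Request:
{"name": "apply_moves", "arguments": {
  "deltas": [
    {"claw":-0.7,"dp":[0,0,0.003],"rotation":[0,0,0]},
    {"claw":-0.7,"dp":[0,0,0.006],"rotation":[0,0,0]},
    {"claw":-0.7,"dp":[0,0,0.006],"rotation":[0,0,0]},
    {"claw":-0.7,"dp":[0,0,0.006],"rotation":[0,0,0]}
  ]
}}

```text
clock: 23.75
tool_pos: [440.9, 25.1, 10.4]
orientation: [2.222, 2.221, 0.0]
ft_force: [0.6, -1.0, -0.7]
opening: 27.3
finger_force: 70.5
```

Request:
{"name": "apply_moves", "arguments": {
  "deltas": [
    {"claw":-0.3,"dp":[0,0,0.001],"rotation":[0,0,0]},
    {"claw":-0.2,"dp":[0,0,0.001],"rotation":[0,0,0]},
    {"claw":0,"dp":[0,0,0],"rotation":[0,0,0]},
    {"claw":0.3,"dp":[0,0,0],"rotation":[0,0,0]},
    {"claw":0.6,"dp":[0,0,0],"rotation":[0,0,0]},
    {"claw":0.6,"dp":[0,0,0],"rotation":[0,0,0]},
    {"claw":0.6,"dp":[0,0,-0.05],"rotation":[0,0,0]},
    {"claw":0.6,"dp":[0,0,-0.12],"rotation":[0,0,0]},
    {"claw":0.6,"dp":[0,0,-0.22],"rotation":[0,0,0]},
    {"claw":0.6,"dp":[0,0,-0.34],"rotation":[0,0,0]},
    {"claw":0.6,"dp":[0,0,-0.46],"rotation":[0,0,0]},
    {"claw":0.6,"dp":[0,0,-0.5],"rotation":[0,0,0]},
    {"claw":0.6,"dp":[0,0,-0.5],"rotation":[0,0,0]},
    {"claw":0.6,"dp":[0,0,-0.5],"rotation":[0,0,0]}
  ]
}}

```text
clock: 25.15
tool_pos: [440.4, 25.1, 209.5]
orientation: [-2.222, -2.221, 0.001]
ft_force: [-0.4, 0.6, -0.7]
opening: 68.2
finger_force: 0.0
```

```bash
python3 - <<'E'
from m import *
plan();c=robot.read_camera('scene');h=cv2.cvtColor(c['color'],cv2.COLOR_BGR2HSV)
u,v=proj(c,[441,25,45]).astype(int)
m=cv2.inRange(h,(5,150,50),(16,255,255));k=big(m,(u-30,v-40,u+30,v+40),1);print('handle',cv2.boundingRect(k),'expect',[proj(c,[441,25,z]).round().tolist() for z in(16,88)])
for yy in range(v-12,v+14,6):
    xs=np.where(m[yy,u-30:u+30])[0]; print(yy,(xs.min()+u-30,xs.max()+u-30) if len(xs) else None)
p=[proj(c,[*J(x,y),41]) for x,y in((-35,-30),(-35,0),(-35,30))];print('plate px',[h[int(b),int(a)].tolist() for a,b in p])
E
```

```text
t 25.15 p [440.4  25.1 209.5] yang -0.0 tilt [-0.     -0.0008] q6 -0.03 open 68.2 F [-0.4  0.6 -0.7]
handle (313, 251, 1, 1) expect [[308.0, 252.0], [309.0, 221.0]]
227 None
233 None
239 None
245 (np.int64(305), np.int64(305))
251 (np.int64(313), np.int64(313))
plate px [[100, 4, 216], [100, 3, 230], [90, 2, 228]]
```

```bash
python3 - <<'E'
from m import *
c=robot.read_camera('scene');h=cv2.cvtColor(c['color'],cv2.COLOR_BGR2HSV)
for y in range(214,274,6): print(y,[h[y,x].tolist() for x in range(292,328,4)])
E
```

```text
214 [[19, 67, 212], [38, 7, 138], [35, 10, 155], [10, 5, 142], [24, 8, 158], [30, 10, 150], [23, 13, 157], [25, 10, 154], [18, 43, 191]]
220 [[19, 57, 214], [0, 0, 103], [21, 17, 152], [15, 128, 199], [16, 128, 195], [15, 131, 192], [16, 70, 150], [18, 32, 137], [19, 62, 219]]
226 [[19, 43, 131], [15, 4, 134], [15, 83, 113], [15, 136, 129], [15, 143, 137], [14, 141, 139], [15, 61, 137], [24, 9, 140], [19, 77, 210]]
232 [[18, 58, 127], [18, 49, 134], [18, 28, 136], [13, 138, 107], [14, 145, 114], [14, 132, 104], [23, 26, 158], [19, 66, 214], [19, 63, 225]]
238 [[20, 57, 218], [19, 65, 221], [18, 73, 195], [14, 144, 103], [14, 138, 120], [14, 143, 100], [18, 75, 208], [18, 76, 206], [18, 77, 206]]
244 [[19, 68, 213], [19, 64, 220], [18, 73, 198], [15, 146, 108], [15, 143, 118], [15, 147, 104], [19, 71, 206], [19, 77, 206], [18, 73, 205]]
250 [[19, 70, 212], [83, 5, 194], [13, 14, 130], [14, 132, 112], [15, 148, 117], [14, 136, 105], [83, 5, 220], [20, 35, 213], [19, 67, 216]]
256 [[19, 65, 169], [75, 6, 160], [98, 6, 160], [90, 8, 160], [83, 5, 225], [83, 5, 225], [90, 5, 221], [78, 6, 221], [19, 63, 222]]
262 [[19, 76, 167], [50, 6, 120], [90, 8, 127], [80, 5, 143], [83, 6, 170], [90, 6, 139], [80, 6, 129], [17, 64, 180], [19, 67, 212]]
268 [[18, 64, 140], [18, 71, 161], [19, 65, 208], [19, 65, 213], [19, 69, 213], [19, 68, 215], [19, 72, 213], [18, 75, 210], [20, 65, 216]]
```

The tamper stands upright where expected: handle at columns 304–312 from row 220 to 250, with the foot below it. Handing in.

```bash
python3 -c "
from h import *
print(robot.job_done())"
```

```text
the job is handed in; nothing more can be done
None
```

I've handed the job in at about 25 s of the 72 s allowed. By camera and force readings, the walnut block is on the ledge, the plate is down and latched by both catches, and the tamper stands upright on the bench. The hand-in returned no verdict.

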